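# Switch the bench feed on through its zigzag lever gate

### The arm

A 6-joint arm with a two-finger parallel gripper is mounted at the origin on the work surface. World frame = base frame: x ahead of the robot, y to its left, z up, the work surface at z = 0. Lengths are in m, angles in rad, forces in N, time in s.
With the tool pointing down it reaches from about 0.35 to 0.775 m from the base axis. Payload 7.3 kg.
Tool frame: the origin (TCP) lies at the very end of the fingers, on their centre line; the grasp point (between the pads) lies 19 mm behind it (env.hold_point_z is the distance from the TCP to the grasp point, in m); z points along the fingers, y is the direction in which the jaws open and shut (so a half turn about z gives the same grasp; the last joint's range is limited). The gripper opens to 92 mm and grips with 3 to 60 N. Pads are 19 mm wide; open, the fingers measure 130 mm over their backs; the gripper's body (75 mm by 190 mm) begins 47 mm behind the grasp point.
Start: joints at [-1.314, 0.342, 1.524, -0, 1.275, -0.146], TCP at [0.206, -0.483, 0.227] pointing down, gripper open.
Joint ranges: [-2.53, 2.53], [-0.77, 2.02], [0.04, 2.7], [-1, 4.14], [0.28, 2.66], [-3.11, 3.11]. Speed limits (rad/s): [2.57, 2.57, 3.14, 3.14, 3.14, 3.14].

### API

Orientations are given as a rotation vector (axis times angle).
In Python, from plant import env gives the robot as it stands.
- The arm moves only by the shell command python3 -m handwheel 'ROWS'. ROWS is JSON, a list of rows, each a list of 5 numbers: the finger opening in mm, from 0 to 91.8, then the shift along the tool's x, y, z in mm, then the turn about the tool's z in rad. A call has 1 to 5 rows; each row shifts and turns the pose as measured when the row begins, along the tool's axes as they then stand; what a row does not reach is not made up. A row lasts 1/8 s, in which the tool goes at most 62.5 mm and 10.7 degrees, less where a joint would pass 70% of its speed; a pose out of reach is approached as far as the arm can. A call with a gripper value outside its range is refused whole. The fingers move at their own pace and stop on an object; the grip force is fixed at half the most. Time passes only in rows, so rows that do not move let the fingers close. It gives the time, the measured TCP pose, the force and the opening at its end, in the units of the state.
- env.sense(): the state, without advancing time (a new reading comes with each control period).
- env.grab_frame(name): name is "scene" or "top" or "wrist"; returns (picture, depth): 480x640x3 uint8, red, green, blue; 480x640 float32, m along the optical axis (not along the pixel's ray), 0 where there is no reading.
- env.calibration(name): a dict with "vfov" (degrees; the focal length in pixels is half the picture's height over the tangent of half this angle, whatever the lens; pixels are square), "cx", "cy" (the principal point, pixels), "R" (3x3) and "t" (3): a world point X has camera coordinates R X + t. Camera axes: x right, y down, z forward; pixel columns grow to the right and rows downward; lengths in m; the calibration is good to about 2 mm. A picture is of the moment at which its call begins: read the wrist's pose just before it. calibration takes no time and is no camera call; for the wrist camera it gives the pose at the moment of the call.
- env.sign_off(): hands the job in, once; it reports no verdict.
Trained networks look in the newest picture that a camera, given by its name, has taken for a name from the list of things; names that differ only in an ending like _2 or _b are one class to them, and where a whole thing is asked for, a point or a joint stands for the part that bears it (a point fixed in the world has none). Each returns a list of dicts, best first, with "p" (0 to 1); they miss things now and then, are a little off and sometimes report something else, mostly with a low value. They report only what shows in the picture. A call takes as long as a camera call.
- env.cut_out(target, camera): "pixels" (480x640 bool, what is visible of it).
- env.mark_of(target, camera): "position" ([x, y, z] in m, in world coordinates, good to about 4 mm: a listed point, or the origin of a listed thing).
The state is a dict: "time_s": time; "q": joint angles; "joint_velocities": joint speeds; "tau": joint torques, N m; "position": TCP position; "tcp_rot": TCP orientation; "ft_force": force on the tool from outside, world axes, zero at the start; "moment": the same for the moment, N m; "grip_width": finger opening in m.
Only numpy, scipy, OpenCV 4.12 (cv2) and the standard library are available. Lean on these libraries where they do the work, as an engineer would, in place of code of your own. Each camera call takes 0.05 s, during which the arm holds its last target.

### The job

Switch the bench feed on: on the grey supply unit with the red ball lever, take the lever through the zigzag gate, from its notch beside the white mark along the slot to the end of the far notch beside the green mark, and let go of it there. Leave the lever with the black ball on the other unit as it is, and do not disturb the white breadboard.

Things in the scene. Friction and masses are not known exactly. Their poses are not given: they have to be found in the camera images.
- feed: Fixed grey unit with the RED ball, 160 (x) by 130 (y) by 120 mm high, gate plate on top. Origin: centre of underside, on the table, and the lever's pivot; x points away from the robot (within 20 deg), y left. Z slot, as path of the ball's centre in unit x, y (mm): white start notch (-45,30), to (0,30), to (0,-30), to the end of the green notch (45,-30); 4 mm play each side, walls elsewhere.
- red_ball (a point): Centre of the red ball, 34 mm wide, on the feed unit's 12 mm steel lever. It moves on a sphere of 180 mm radius about the unit's origin: 172 mm above the table in the end notches, 177 to 180 mm along the crossing, over 50 mm clear of the plate. No spring: about 2 N moves it, it stays where left. Starts in the white notch, ball at unit x -45 to -25 mm.
- black_ball (a point): Centre of the black ball, 34 mm wide, on the lever of the other grey unit (same size, mirrored slot). Not to be moved. Either unit may stand on the left or the right.
- breadboard: White breadboard with a small circuit on a loose black base 110 by 200 mm, 15 mm high (parts reach 23 mm), on the table beyond the units. Origin: centre of its underside; long side along its y. Not to be disturbed.

How it is judged:
By the outcome, as a careful person would: the job done as asked, in the order asked, and still so for the second after the job is handed in, with the robot touching nothing.
It also fails if it takes over 40 s, if anything falls off the work surface, if the arm or the gripper's body presses on something with over 40 N, if the wrist force passes 120 N, or if a joint passes its speed limit or range.

## Working session

There is one attempt and no reset: what is moved stays moved. The work goes in short steps, Python scripts to look and compute and a shell command to move; the robot and the scene stay as the last step left them, time stands still between calls to the robot, and variables do not carry over. Pictures are saved under pics/ and viewed, and the job is handed in when it is done.

```bash
mkdir -p pics; ls
cat > h.py <<'E'
import numpy as np, cv2
from plant import env
def save(n,cam):
    im,d=env.grab_frame(cam); cv2.imwrite(f'pics/{n}.png',im[:,:,::-1]); np.save(f'pics/{n}.npy',d); return im,d
def w2p(X,c):
    f=240/np.tan(np.radians(c['vfov'])/2); p=np.array(c['R'])@np.array(X)+np.array(c['t']); return [f*p[0]/p[2]+c['cx'],f*p[1]/p[2]+c['cy']]
def p2w(u,v,z,c):
    f=240/np.tan(np.radians(c['vfov'])/2); p=np.array([(u-c['cx'])/f*z,(v-c['cy'])/f*z,z]); return np.array(c['R']).T@(p-np.array(c['t']))
E
python3 - <<'E'
from h import *
np.set_printoptions(precision=4,suppress=True)
s=env.sense(); print(s['time_s'],s['position'],s['tcp_rot'],s['ft_force'])
for cam in ['scene','top']:
    save(cam+'1',cam); c=env.calibration(cam); print({k:c[k] for k in ('vfov','cx','cy')})
    for t in ['red_ball','black_ball','feed','breadboard']:
        print(cam,t,[(round(r['p'],2),np.round(r['position'],4)) for r in env.mark_of(t,cam)])
print(env.sense()['time_s'])
E
```

```text
pics
0.0 [ 0.2057 -0.4826  0.226 ] [-3.0766 -0.6282  0.0002] [0.1172 0.0251 0.7105]
{'vfov': 52.01524021651451, 'cx': 321.8620644327459, 'cy': 237.2392023623533}
scene red_ball [(0.72, array([ 0.4812, -0.1153,  0.1722]))]
scene black_ball [(0.85, array([0.5016, 0.15  , 0.1728]))]
scene feed [(0.81, array([ 0.5076, -0.1426,  0.0012]))]
scene breadboard []
{'vfov': 57.03273432455021, 'cx': 310.35080126187535, 'cy': 237.4594885659478}
top red_ball [(0.65, array([ 0.4846, -0.1107,  0.1773]))]
top black_ball [(0.9, array([0.4958, 0.1522, 0.1744])), (0.69, array([ 0.7785, -0.0013,  0.0015]))]
top feed [(0.72, array([ 0.5095, -0.1487, -0.0004]))]
top breadboard [(0.72, array([0.776 , 0.0019, 0.0041]))]
0.5
```

View pics/scene1.png

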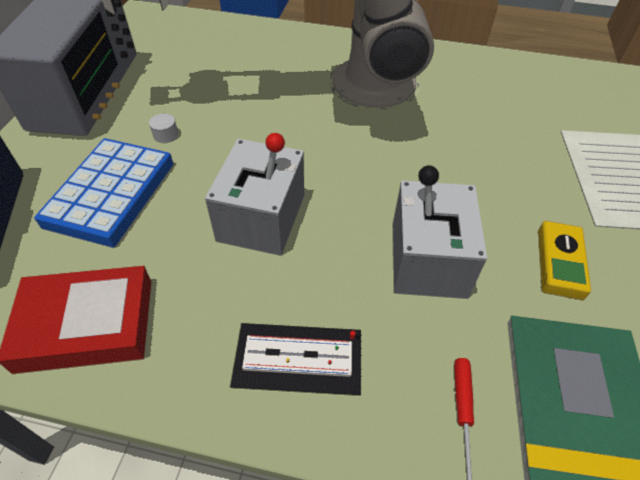

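View pics/top1.png

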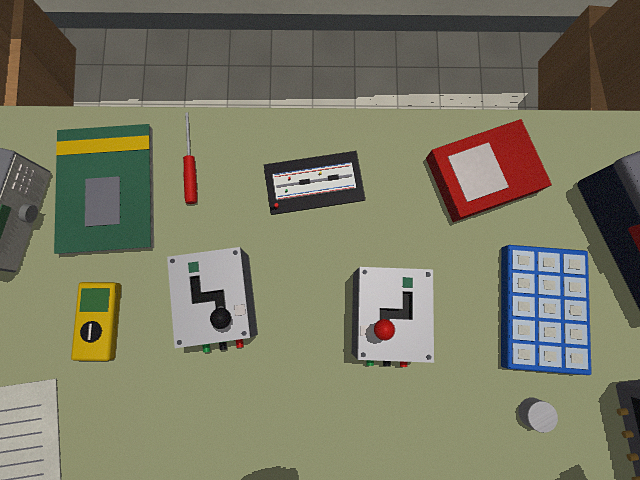

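The scene picture shows the feed unit at (257,190), with its red ball at (275,142). In the top view it is the right-hand unit, with the ball at (385,329), the white mark at (362,332) and the green mark at (407,283). The black-ball unit is at (210,300) and the breadboard at (315,182). Next I'll measure the plate's pose from depth and triangulate the ball.

```bash
cat > meas.py <<'E'
from h import *
np.set_printoptions(precision=4,suppress=True)
def cloud(n,cam):
    im=cv2.imread(f'pics/{n}.png'); d=np.load(f'pics/{n}.npy'); c=env.calibration(cam)
    v,u=np.mgrid[0:480,0:640]; f=240/np.tan(np.radians(c['vfov'])/2)
    P=np.stack([(u-c['cx'])/f*d,(v-c['cy'])/f*d,d],-1)
    W=(P-np.array(c['t']))@np.array(c['R'])
    W[d==0]=np.nan
    return im,W,c
def ball(n,cam):
    im,W,c=cloud(n,cam)
    h=cv2.cvtColor(im,cv2.COLOR_BGR2HSV)
    m=((h[...,0]<8)|(h[...,0]>172))&(h[...,1]>150)&(h[...,2]>80)&(W[...,2]>.14)&(W[...,2]<.22)
    from scipy.optimize import least_squares
    q=W[m]; 
    r=least_squares(lambda x:np.linalg.norm(q-x,axis=1)-.017,q.mean(0)-[0,0,.01],loss='soft_l1',f_scale=.001)
    vs,us=np.nonzero(m); return r.x,len(q),(us.min()+us.max())/2,(vs.min()+vs.max())/2
E
python3 - <<'E'
from meas import *
A=[];b=[]
for cam in ['scene','top']:
    x,n,u,v=ball(cam+'1',cam); print(cam,'ball',x,n,u,v)
    c=env.calibration(cam); R=np.array(c['R']); o=-R.T@np.array(c['t']); d=p2w(u,v,1,c)-o; d/=np.linalg.norm(d)
    M=np.eye(3)-np.outer(d,d); A.append(M); b.append(M@o)
    im,W,c=cloud(cam+'1',cam)
    m=(abs(W[...,2]-.12)<.006)&(W[...,1]<0)&(W[...,0]>.3)&(W[...,0]<.65)&(W[...,1]>-.27)
    q=W[m]; print('plate z',np.median(q[:,2]),len(q)); rr=cv2.minAreaRect((q[:,:2]*1000).astype(np.float32)); print(rr)
print('tri',np.linalg.solve(sum(A),sum(b)))
E
```

```text
scene ball [ 0.4836 -0.1165  0.1755] 263 274.5 142.0
plate z 0.11976568933786297 4348
((508.8996276855469, -146.60018920898438), (131.18931579589844, 164.02674865722656), 88.18925476074219)
top ball [ 0.4823 -0.1168  0.1755] 321 384.0 329.0
plate z 0.12004755837720975 6134
((507.4124450683594, -147.40277099609375), (131.075439453125, 160.07040405273438), 88.33477020263672)
tri [ 0.4826 -0.1166  0.1756]
```

Both views put the ball at (0.4826, -0.1166, 0.1756). The unit's centre is (0.508, -0.147) with yaw about -1.7°. In unit coordinates the ball is at (-26, 30), and its height on the sphere should be 175.5 mm, so the measurement agrees. I'll turn the tool into line with the unit first.

```bash
python3 -m handwheel '[[70,0,0,-8,0.145],[70,0,0,-5,0.145],[70,0,0,0,0.135]]'
cat > rel.py <<'E'
from h import *
from scipy.spatial.transform import Rotation as Ro
import sys
np.set_printoptions(precision=4,suppress=True)
def show(*pts):
    s=env.sense(); R=Ro.from_rotvec(s['tcp_rot']).as_matrix()
    p=np.array(s['position']); print('t',s['time_s'],'p',p,'grip',s['grip_width'],'F',np.array(s['ft_force']),'toolx',R[:,0],'toolz',R[:,2],'q',np.array(s['q']))
    O=np.array([.508,-.147,0]); a=np.radians(-1.7); Ru=np.array([[np.cos(a),-np.sin(a),0],[np.sin(a),np.cos(a),0],[0,0,1]])
    print('hold point in unit mm',1000*Ru.T@(p+R[:,2]*env.hold_point_z-O))
    for x in pts:
        print(x,'-> shift tool mm',1000*R.T@(Ru@(np.array(x)/1000)+O-(p+R[:,2]*env.hold_point_z)))
E
python3 - <<'E'
from rel import *
show((-26,30,175.5),(-26,30,250))
E
```

```text
time_s: 0.88
position: [0.2058, -0.4829, 0.24]
tcp_rot: [-3.141, 0.055, 0.0]
ft_force: [-0.5, -0.2, -0.3]
grip_width: 0.0704
t 0.875 p [ 0.2058 -0.4829  0.24  ] grip 0.07038562552454145 F [-0.5418 -0.1661 -0.3052] toolx [ 0.9994 -0.0349 -0.0001] toolz [-0.      0.0002 -1.    ] q [-1.314   0.3317  1.5015  0.      1.3086  0.2917]
hold point in unit mm [-292.116  -344.6961  221.2378]
(-26, 30, 175.5) -> shift tool mm [ 264.1516 -376.0747   45.8108]
(-26, 30, 250) -> shift tool mm [ 264.1477 -376.0919  -28.6891]
```

```bash
python3 -m handwheel '[[70,33,-47,0,0],[70,33,-47,0,0],[70,33,-47,0,0],[70,33,-47,0,0],[70,33,-47,0,0]]'
python3 - <<'E'
from rel import *
show((-26,30,175.5))
E
```

```text
time_s: 1.5
position: [0.3825, -0.2515, 0.2399]
tcp_rot: [3.139, -0.071, 0.002]
ft_force: [0.5, -0.3, -0.2]
grip_width: 0.0699
t 1.5 p [ 0.3825 -0.2515  0.2399] grip 0.0699429964772542 F [ 0.4973 -0.2716 -0.1532] toolx [ 0.999  -0.0452  0.0016] toolz [ 0.0015 -0.002  -1.    ] q [-0.7491  0.2057  1.676  -0.0005  1.2574  0.8671]
hold point in unit mm [-122.3628 -108.2463  221.1304]
(-26, 30, 175.5) -> shift tool mm [  94.1271 -139.8179   45.5082]
```

```bash
python3 -m handwheel '[[70,30,-45,0,0],[70,30,-45,0,0],[70,26,-38,0,0],[70,6,-10,0,0],[70,0,0,0,0]]'
python3 - <<'E'
from rel import *
show((-26,30,175.5))
save('wr1','wrist')
print([(r['p'],r['position']) for r in env.mark_of('red_ball','wrist')])
E
```

```text
time_s: 2.12
position: [0.4846, -0.1103, 0.2404]
tcp_rot: [3.138, -0.062, 0.005]
ft_force: [-0.5, -0.8, -1.6]
grip_width: 0.0697
t 2.125 p [ 0.4846 -0.1103  0.2404] grip 0.06966046738479131 F [-0.4894 -0.839  -1.6321] toolx [ 0.9992 -0.0394  0.0033] toolz [ 0.0032 -0.003  -1.    ] q [-0.377   0.2774  1.5782 -0.0017  1.2819  1.2338]
hold point in unit mm [-24.389   35.9841 221.576 ]
(-26, 30, 175.5) -> shift tool mm [-1.7064  5.8665 46.0877]
[(0.78, [0.4844, -0.1196, 0.176])]
```

View pics/wr1.png

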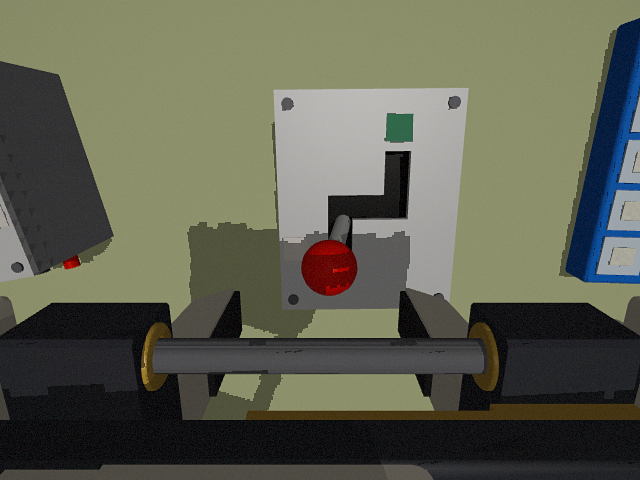

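The wrist view shows the ball at (330,267) between the fingers, slightly right of their centre, which matches the 6 mm still to go. Next I'll correct that, go down and close.

```bash
python3 -m handwheel '[[70,-2,6,0,0],[70,0,0,20,0],[70,0,0,20,0],[70,0,0,5,0],[70,0,0,0,0]]'
python3 - <<'E'
from rel import *
show((-26,30,175.5))
from meas import *
save('wr2','wrist'); c=env.calibration('wrist'); x,n,u,v=ball('wr2','wrist'); print(x,n)
E
```

```text
time_s: 2.85
position: [0.4798, -0.1239, 0.1957]
tcp_rot: [3.135, -0.078, 0.007]
ft_force: [0.0, 0.7, -1.8]
grip_width: 0.07
t 2.85 p [ 0.4798 -0.1239  0.1957] grip 0.06999857858059529 F [ 0.035   0.6823 -1.7974] toolx [ 0.9987 -0.0497  0.0049] toolz [ 0.0046 -0.0053 -1.    ] q [-0.4055  0.3138  1.657  -0.0033  1.1644  1.2164]
hold point in unit mm [-28.7482  22.1624 176.8631]
(-26, 30, 175.5) -> shift tool mm [ 2.5834 -7.8981  1.3358]
[ 0.4832 -0.116   0.1755] 3617
```

View pics/wr2.png

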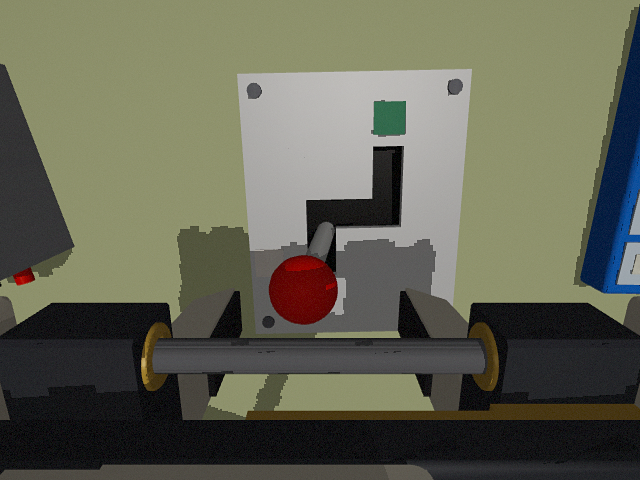

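The lateral move overshot, so the ball now shows at (303,290), 8 mm to the left. I also found a sign error: the grasp point lies behind the TCP, so the hand has to go another 39 mm down. I'll fix the helper, centre the hand and then descend.

```bash
sed -i 's/p+R\[:,2\]\*env/p-R[:,2]*env/g' rel.py; python3 -m handwheel '[[70,2,-7,0,0],[70,0,0,0,0]]'
python3 - <<'E'
from rel import *
show((-26,30,175.5))
E
```

```text
time_s: 3.15
position: [0.483, -0.1169, 0.1971]
tcp_rot: [3.134, -0.078, 0.011]
ft_force: [-0.8, -0.3, 0.3]
grip_width: 0.07
t 3.15 p [ 0.483  -0.1169  0.1971] grip 0.069985529437677 F [-0.8465 -0.2851  0.2772] toolx [ 0.9987 -0.0499  0.0075] toolz [ 0.0072 -0.0063 -1.    ] q [-0.3898  0.3134  1.6533 -0.0034  1.1659  1.2323]
hold point in unit mm [-25.9987  29.4276 215.9004]
(-26, 30, 175.5) -> shift tool mm [-0.3149 -0.8122 40.395 ]
```

```bash
python3 -m handwheel '[[70,0,-1,20,0],[70,0,0,20,0],[70,0,0,0,0]]'
python3 - <<'E'
from rel import *
show((-26,30,175.5))
save('wr3','wrist')
E
```

```text
time_s: 3.52
position: [0.4845, -0.1158, 0.1578]
tcp_rot: [3.133, -0.076, 0.016]
ft_force: [0.7, -0.2, 0.4]
grip_width: 0.0698
t 3.525 p [ 0.4845 -0.1158  0.1578] grip 0.06982761895606315 F [ 0.6603 -0.1793  0.4127] toolx [ 0.9988 -0.0483  0.0107] toolz [ 0.0103 -0.0077 -0.9999] q [-0.3865  0.3565  1.71   -0.0037  1.0626  1.2344]
hold point in unit mm [-24.5999  30.5896 176.5492]
(-26, 30, 175.5) -> shift tool mm [-1.4     0.6081  1.0387]
```

View pics/wr3.png

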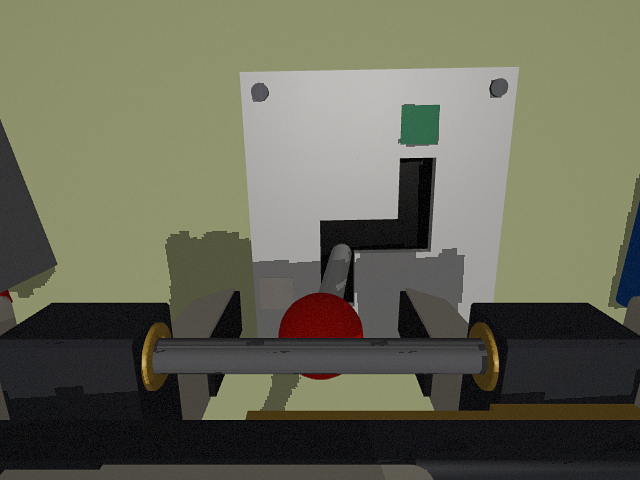

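The ball is centred between the fingers at (320,337), so I'll close on it.

```bash
python3 -m handwheel '[[50,-1,0,1,0],[30,0,0,0,0],[30,0,0,0,0],[30,0,0,0,0]]'
python3 - <<'E'
from rel import *
show((-26,30,175.5),(0,30,177.5))
E
```

```text
time_s: 4.08
position: [0.4853, -0.1164, 0.1601]
tcp_rot: [3.131, -0.075, 0.025]
ft_force: [-0.2, 0.5, -0.3]
grip_width: 0.0346
t 4.075 p [ 0.4853 -0.1164  0.1601] grip 0.03463903528137175 F [-0.2174  0.4885 -0.3398] toolx [ 0.9987 -0.048   0.0165] toolz [ 0.016  -0.0101 -0.9998] q [-0.387   0.3521  1.7096 -0.0037  1.0612  1.2336]
hold point in unit mm [-23.8763  30.0523 178.8542]
(-26, 30, 175.5) -> shift tool mm [-2.1775  0.0605  3.3194]
(0, 30, 177.5) -> shift tool mm [23.8476 -0.4021  1.7446]
```

```bash
python3 -m handwheel '[[30,9,0,1,0],[30,9,0,1,0],[30,6,0,0,0],[30,0,0,0,0]]'
python3 - <<'E'
from rel import *
show((0,30,177.5),(0,-30,177.5))
save('wr4','wrist');save('top4','top')
E
```

```text
time_s: 4.58
position: [0.51, -0.1171, 0.1618]
tcp_rot: [3.131, -0.075, 0.027]
ft_force: [-2.1, -0.0, 2.0]
grip_width: 0.0327
t 4.575 p [ 0.51   -0.1171  0.1618] grip 0.03273786587333502 F [-2.1157 -0.02    1.9816] toolx [ 0.9987 -0.048   0.0174] toolz [ 0.017  -0.0101 -0.9998] q [-0.3703  0.3906  1.6431 -0.0037  1.0884  1.2503]
hold point in unit mm [  0.7856  30.0846 180.6212]
(0, 30, 177.5) -> shift tool mm [-0.8382  0.0701  3.1078]
(0, -30, 177.5) -> shift tool mm [ 0.2623 60.0573  3.6844]
```

View pics/wr4.png

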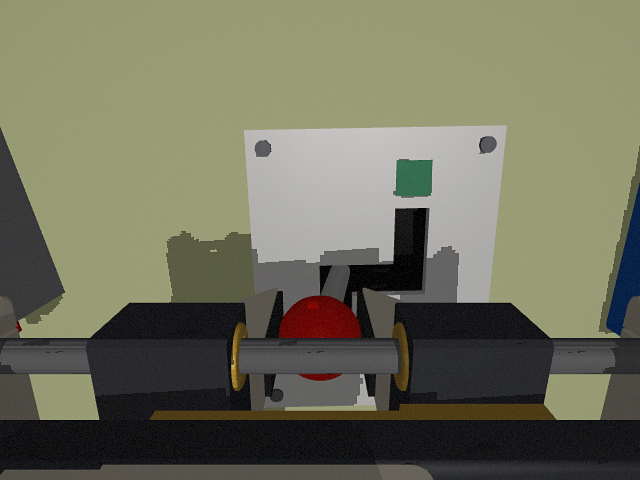

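The ball moved with the gripper and the lever is now at the left end of the crossing, at (335,285). The grip sits about 3 mm high, so I'll lower it slightly and start the crossing.

```bash
python3 -m handwheel '[[30,0,0,2,0],[30,0,12,0,0],[30,0,12,0,0],[30,0,12,0,0]]'
python3 - <<'E'
from rel import *
show((0,-30,177.5),(0,0,180))
save('wr5','wrist')
E
```

```text
time_s: 5.18
position: [0.5095, -0.149, 0.1635]
tcp_rot: [3.139, -0.076, 0.037]
ft_force: [-1.9, 5.5, 6.0]
grip_width: 0.0328
t 5.175 p [ 0.5095 -0.149   0.1635] grip 0.03276077442950686 F [-1.8814  5.4854  6.0483] toolx [ 0.9985 -0.0485  0.0238] toolz [ 0.0237 -0.0025 -0.9997] q [-0.4337  0.3992  1.6241  0.0086  1.0958  1.1818]
hold point in unit mm [  1.1183  -1.9625 182.3234]
(0, -30, 177.5) -> shift tool mm [-0.7031 28.0471  4.8456]
(0, 0, 180) -> shift tool mm [-1.2101 -1.9441  2.2927]
```

View pics/wr5.png

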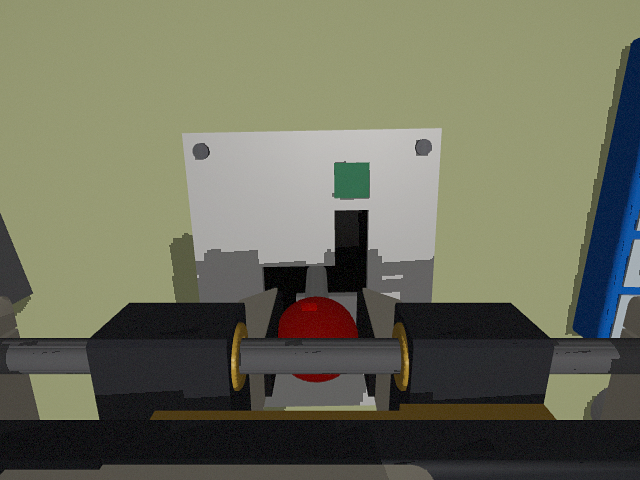

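The lever is mid-crossing at (316,280), still gripped, with low forces. I'll finish the crossing.

```bash
python3 -m handwheel '[[30,0,11,1,0],[30,0,11,2,0],[30,0,6,1,0],[30,0,0,0,0]]'
python3 - <<'E'
from rel import *
show((0,-30,177.5),(45,-30,172))
save('wr6','wrist')
E
```

```text
time_s: 5.72
position: [0.5088, -0.1752, 0.1606]
tcp_rot: [-3.136, 0.08, -0.042]
ft_force: [-1.5, 1.9, 4.8]
grip_width: 0.0322
t 5.725 p [ 0.5088 -0.1752  0.1606] grip 0.032223987666111 F [-1.4914  1.8862  4.7796] toolx [ 0.9983 -0.0511  0.0267] toolz [ 0.027   0.0035 -0.9996] q [-0.4834  0.4143  1.6087  0.0176  1.0964  1.1306]
hold point in unit mm [  1.1609 -28.2673 179.3939]
(0, -30, 177.5) -> shift tool mm [-1.1737  1.7663  1.8546]
(45, -30, 172) -> shift tool mm [43.6528  0.8325  8.5602]
```

View pics/wr6.png

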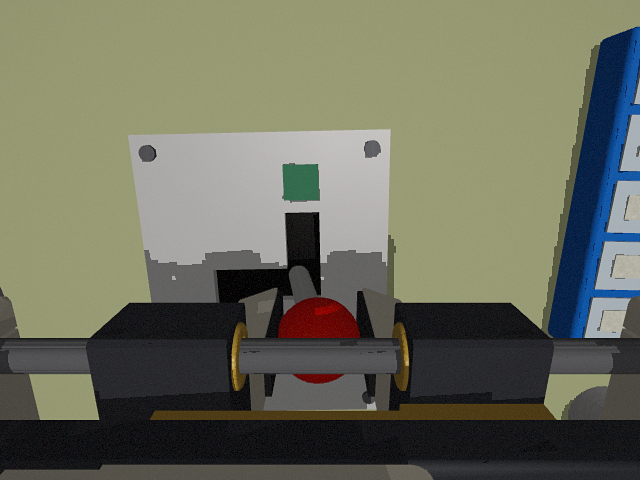

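The lever now lines up with the green notch, at (300,280). Next I'll push along it.

```bash
python3 -m handwheel '[[30,12,1,1,0],[30,12,0,2,0],[30,12,0,3,0],[30,8,0,3,0],[30,0,0,0,0]]'
python3 - <<'E'
from rel import *
show((45,-30,172))
from meas import *
save('wr7','wrist'); save('top7','top'); print(ball('top7','top'))
E
```

```text
time_s: 6.4
position: [0.5556, -0.1792, 0.1541]
tcp_rot: [3.14, -0.078, 0.046]
ft_force: [-0.8, 2.4, 2.9]
grip_width: 0.0325
t 6.4 p [ 0.5556 -0.1792  0.1541] grip 0.03246510706246146 F [-0.8322  2.4003  2.8701] toolx [ 0.9983 -0.0499  0.0295] toolz [ 0.0295 -0.0008 -0.9996] q [-0.45    0.4968  1.4899  0.0134  1.128   1.1652]
hold point in unit mm [ 47.9983 -30.8124 172.8473]
(45, -30, 172) -> shift tool mm [-3.0378 -0.751   0.7586]meas.py:16: RuntimeWarning: Mean of empty slice.
  r=least_squares(lambda x:np.linalg.norm(q-x,axis=1)-.017,q.mean(0)-[0,0,.01],loss='soft_l1',f_scale=.001)
  ret = um.true_divide(
Traceback (most recent call last):
  File "meas.py", line 16, in ball
    r=least_squares(lambda x:np.linalg.norm(q-x,axis=1)-.017,q.mean(0)-[0,0,.01],loss='soft_l1',f_scale=.001)
ValueError: Initial guess is outside of provided bounds
```

View pics/wr7.png

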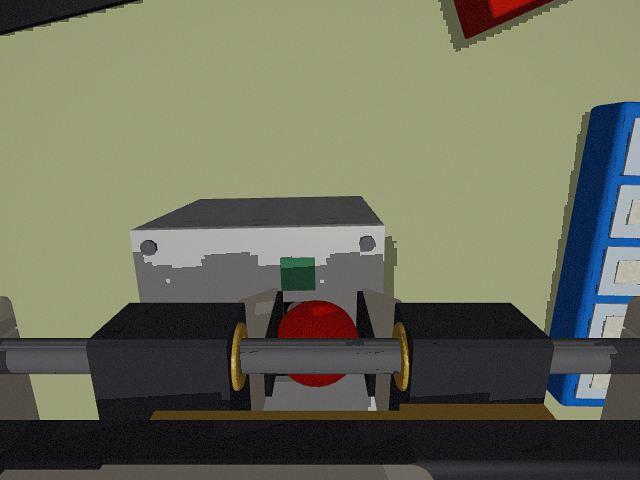

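The lever is beside the green mark at (297,275), but the force along the slot is still low. I'll push a little further to feel for the end.

```bash
python3 -m handwheel '[[30,3,0,0,0],[30,3,0,1,0]]'
python3 - <<'E'
from rel import *
show((45,-30,172))
from meas import *
save('wr8','wrist'); c=ball('wr8','wrist'); print(c)
E
```

```text
time_s: 6.75
position: [0.56, -0.1793, 0.1528]
tcp_rot: [-3.14, 0.079, -0.041]
ft_force: [-8.4, 1.7, 10.4]
grip_width: 0.0322
t 6.75 p [ 0.56   -0.1793  0.1528] grip 0.032220410721797925 F [-8.3811  1.7276 10.3555] toolx [ 0.9984 -0.05    0.0261] toolz [ 0.0261 -0.0001 -0.9997] q [-0.4463  0.5071  1.4758  0.0123  1.1351  1.1695]
hold point in unit mm [ 52.4356 -30.7691 171.58  ]
(45, -30, 172) -> shift tool mm [-7.4362 -0.6184 -0.6135]
(array([ 0.5547, -0.1778,  0.1708]), 2850, np.float64(317.5), np.float64(344.5))
```

The force has risen to 8 N along the slot and the ball measures about (47.6, -29.4) in the unit, so it is at the end stop. I'll release and withdraw straight up.

```bash
python3 -m handwheel '[[70,-3,0,0,0],[70,0,0,0,0],[70,0,0,0,0]]'
python3 - <<'E'
from rel import *
from meas import *
show((47,-30,172)); save('wr9','wrist'); print(ball('wr9','wrist'))
E
```

```text
time_s: 7.18
position: [0.5576, -0.18, 0.1524]
tcp_rot: [3.14, -0.079, 0.043]
ft_force: [-0.4, -0.1, 0.6]
grip_width: 0.0579
t 7.175 p [ 0.5576 -0.18    0.1524] grip 0.05787362009087208 F [-0.4078 -0.1008  0.6039] toolx [ 0.9984 -0.0502  0.0273] toolz [ 0.0272 -0.0015 -0.9996] q [-0.4487  0.5031  1.4839  0.0116  1.1294  1.1675]
hold point in unit mm [ 50.043  -31.4606 171.2083]
(47, -30, 172) -> shift tool mm [-3.0496 -1.3977 -0.8754]
(array([ 0.5548, -0.1779,  0.1707]), 2998, np.float64(315.0), np.float64(339.5))
```

View pics/wr9.png

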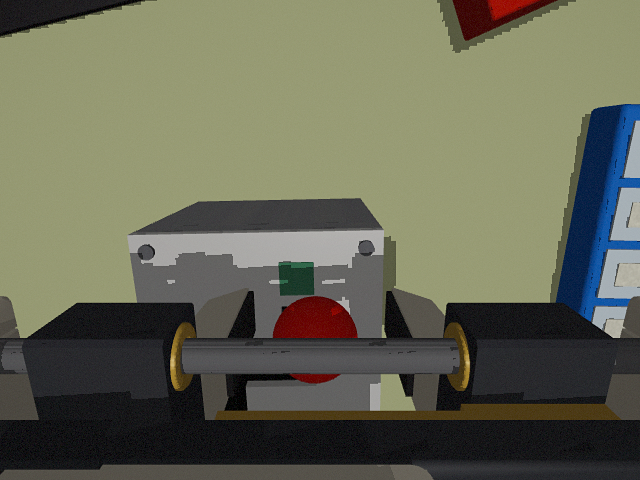

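The fingers are open and clear of the ball at (315,339), which stayed where it was. Going up.

```bash
python3 -m handwheel '[[70,0,0,-20,0],[70,0,0,-35,0],[70,0,0,-45,0],[70,-50,30,0,0],[70,-50,30,0,0]]'; python3 -m handwheel '[[70,-50,30,0,0],[70,-50,30,0,0],[70,0,0,0,0],[70,0,0,0,0]]'
python3 - <<'E'
from rel import *
from meas import *
show((47,-30,172))
for cam in ['top','scene']:
    save(cam+'10',cam); print(cam,ball(cam+'10',cam))
    for t in ['black_ball','breadboard']: print(t,[(round(r['p'],2),np.round(r['position'],4)) for r in env.mark_of(t,cam)])
    a=cv2.imread(f'pics/{cam}1.png').astype(int);b=cv2.imread(f'pics/{cam}10.png').astype(int)
    print('breadboard diff',abs(a-b)[(slice(150,215),slice(260,370)) if cam=='top' else (slice(320,395),slice(230,365))].mean())
E
```

```text
time_s: 7.85
position: [0.4528, -0.2354, 0.2517]
tcp_rot: [3.138, -0.071, 0.044]
ft_force: [0.1, -1.2, 0.8]
grip_width: 0.0704
time_s: 8.35
position: [0.3449, -0.2943, 0.2498]
tcp_rot: [3.134, -0.078, 0.047]
ft_force: [-0.6, -0.1, -0.3]
grip_width: 0.07
t 8.35 p [ 0.3449 -0.2943  0.2498] grip 0.07000315564462224 F [-0.5785 -0.1435 -0.3163] toolx [ 0.9983 -0.0498  0.0301] toolz [ 0.0298 -0.0066 -0.9995] q [-0.8892  0.1747  1.6875  0.02    1.2555  0.7256]
hold point in unit mm [-159.2203 -151.9394  268.625 ]
(47, -30, 172) -> shift tool mm [ 200.7177 -126.5992  102.066 ]
top (array([ 0.554 , -0.1789,  0.1709]), 307, np.float64(420.5), np.float64(284.5))
black_ball [(0.62, array([0.4976, 0.1478, 0.1715]))]
breadboard [(0.84, array([0.7783, 0.0013, 0.0016]))]
breadboard diff 3.1222377622377624
scene (array([ 0.5553, -0.1784,  0.1707]), 289, np.float64(226.0), np.float64(166.0))
black_ball []
breadboard [(0.96, array([ 0.7767, -0.0041, -0.0032]))]
breadboard diff 1.9085102880658436
```

View pics/top10.png

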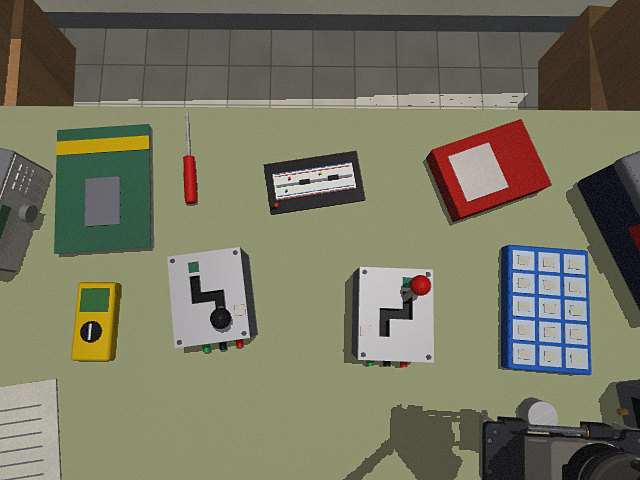

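View pics/scene10.png

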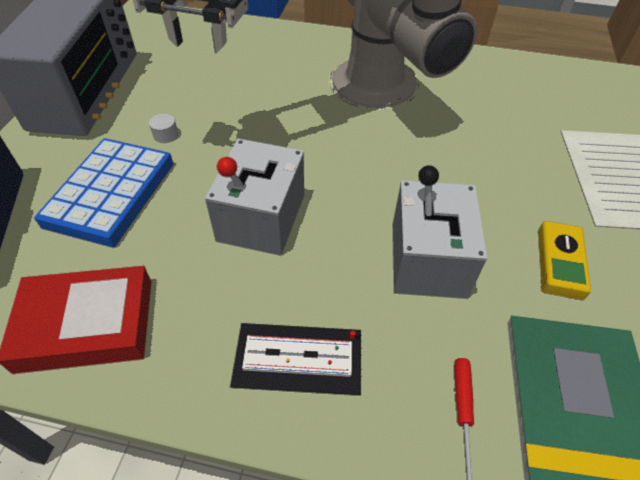

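The red ball is at (420,285) in the top view and (227,166) in the scene view, beside the green mark at the end of the slot. The black lever and the breadboard look unchanged, and the gripper is clear of everything.

```bash
python3 -c "
from plant import env
print(env.sign_off())"
```

```text
the job is handed in; nothing more can be done
None
```

The feed lever is at the end of the green notch and released, and the job was handed in at about 8.7 s. I gripped the red ball, took it along the white notch, across the gate and into the green notch until it met the end stop. Then I opened the fingers, lifted straight up and backed away.

**Final checks:**
- **Red ball:** both fixed cameras put it at about (0.555, -0.178, 0.171) m, which is unit (47, -30) mm. That is the end of the notch, within its play.
- **Force:** the highest wrist force I read was about 13 N, when I felt for the end stop.
- **Black lever:** it looks the same in both final pictures. The top camera's network found it within about 5 mm of its first reading, but the scene camera's network missed it in the last picture.
- **Breadboard:** it looks the same in both pictures. The top camera's network found it within about 3 mm of its first reading. The scene camera had missed it at the start.

**Problems on the way:** the first sideways alignment overshot by 8 mm, and I had the grasp-point offset the wrong way round in my helper. I corrected both before closing on the ball.

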